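Run along the vial caps and close the sampler tray

ROBOT

A 6-joint arm with a two-finger parallel gripper is mounted at the origin on a cart in front of the work surface, level with it; the furniture and walls round the work are solid. World frame = base frame: x ahead of the robot, y to its left, z up, the work surface at z = 0. Lengths are in m, angles in degrees, forces in N, time in s.
With the tool pointing down it reaches from about 0.4 to 0.825 m from the base axis. Payload 7 kg.
Tool frame: the origin (TCP) lies on the centre line of the jaws, within the pads' length; the fingertips stand 17 mm ahead of it and the grasp point (between the pads) lies 2 mm behind it; z points along the fingers, y is the direction in which the jaws open and shut (so a half turn about z gives the same grasp; the last joint's range is limited). The gripper opens to 88 mm and grips with 3 to 60 N. Pads are 19 mm wide; open, the fingers measure 130 mm over their backs; the gripper's body (78 mm by 193 mm) begins 47 mm behind the grasp point.
Start: joints at [80.965, 20.546, 0.682, 0, -70.136, -16.507], TCP at [0.291, 0.609, 0.244] pointing down, gripper open.
Joint ranges: [-176.03, 176.03], [-82.01, 121.73], [-58.28, 71.71], [-173.87, 95.51], [-174.79, -0.11], [-173.66, 173.66]. Speed limits (degrees/s): [136.94, 136.94, 172.46, 180, 180, 180].

INTERFACE

Orientations are given as [roll, pitch, yaw] about the fixed x, y, z axes, in that order (R = Rz(yaw) Ry(pitch) Rx(roll)).
In Python, from plant import telemetry, vision, close_job, recognise, silhouettes, place_of gives the robot as it stands.
- The arm moves only by the shell command python3 -m handwheel 'ROWS'. ROWS is JSON, a list that holds one entry, the list of rows, each a list of 5 numbers: the shift along the tool's x, y, z in m, then the turn about the tool's z in rad, then the closure, from 0 (fully open) to 1 (shut). In form: [[[tx, ty, tz, yaw, gripper], ...]]. A call has 1 to 20 rows; each row shifts and turns the commanded pose from where the row before left it, along the tool's axes as they then stand; what a row does not reach is not made up. A row lasts 1/12 s, in which the tool goes at most 41.7 mm and 7.16 degrees, less where a joint would pass 70% of its speed; a pose out of reach is approached as far as the arm can. A call with a gripper value outside its range is refused whole. The fingers move at their own pace and stop on an object; the grip force is fixed at half the most. Time passes only in rows, so rows that do not move let the fingers close. It gives the time, the measured TCP pose, the force and the opening at its end, in the units of the state.
- telemetry.get_obs(): the state, without advancing time (a new reading comes with each control period).
- vision.snapshot(name): name is "scene" or "top" or "wrist"; returns a dict with "color" (384x512x3 uint8, red, green, blue), "mtx" (3x3 intrinsics, pixels), "cam_to_world" (4x4, takes a point from camera to world coordinates); the wrist camera has in their place "tool_from_camera" (4x4, takes a point from camera to tool coordinates, whose origin is the TCP and whose axes are the flange's). Camera axes: x right, y down, z forward; pixel columns grow to the right and rows downward; lengths in m; the calibration is good to about 2 mm. A picture is of the moment at which its call begins: read the wrist's pose just before it. There is no depth.
- close_job(): hands the job in, once; it reports no verdict.
Trained networks look in a picture, given as the dict that the camera call returned (one of the last four; its "shot" number tells which), for a name from the list of things; names that differ only in an ending like _2 or _b are one class to them, and where a whole thing is asked for, a point or a joint stands for the part that bears it (a point fixed in the world has none). Each returns a list of dicts, best first, with "conf" (0 to 1); they miss things now and then, are a little off and sometimes report something else, mostly with a low value. They report only what shows in the picture. A call takes as long as a camera call.
- recognise(name, picture): "xy" ([column, row] in pixels, amid what is visible of it).
- silhouettes(name, picture): "region" (384x512 bool, what is visible of it) and "xy" ([column, row] in pixels, amid what is visible of it).
- place_of(name, picture): "xy" ([column, row] in pixels: a listed point, or the origin of a listed thing).
The state is a dict: "clock": time; "joint_pos": joint angles; "qvel": joint speeds; "tau": joint torques, N m; "tool_pos": TCP position; "orientation": TCP orientation; "force": force on the tool from outside, world axes, zero at the start; "moment": the same for the moment, N m; "opening": finger opening in m.
Only numpy, scipy, OpenCV 4.12 (cv2) and the standard library are available. Lean on these libraries where they do the work, as an engineer would, in place of code of your own. Each camera call takes 0.05 s, during which the arm holds its last target.

TASK

The sampler's tray is pulled out and some of its five vials are not fully down, so their caps would foul the housing. Run along the curved row with the fingertips from the left end to the right, gently pressing every cap in turn, including those that already seem to be down, until each vial is fully down in its collar; then push the tray all the way in by its bar and take the hand away. Do not pull any vial up, and leave the beaker, flask and timer where they stand.

Things in the scene. Friction and masses are not known exactly. Their poses are not given: they have to be found in the camera images.
- sampler: bench-top sampler, a low white housing 260 wide x 175 deep x 122 high (mm) fixed to the bench, with a clear cover on top and a flat tray sticking out of its front; origin on the bench under the middle of its front face; +x points into the machine (the way the tray goes in), +y to the left as seen from in front, +z up. The tray opening in the front reaches 82 above the bench; above it is a solid front strip
- tray (a joint): how far the tray has been pushed in, m: 0 = fully pulled out, 0.100 = fully in, against its stop. It slides along the sampler's +x with about 3 N of friction plus light damping and stays where it is left. The tray is 222 wide, its deck 50 above the bench, its 246 wide front panel (12 to 62 above the bench) stands 129 in front of the housing when fully out
- tray_bar (a point): centre of the steel pull bar on the tray's front panel: round bar 11 thick and 110 long, along the sampler's y, 42 above the bench, its axis 35 in front of the panel (164 in front of the housing when fully out); moves with the tray
- cap_1: crimped metal cap, 20.6 in diameter and 8.5 high, of the glass vial (22 thick) at the left end of the row, seen from in front of the sampler; origin at the centre of the cap's flat top, z up; the top is 79 above the bench when the vial is fully down. The five vials stand 43 apart on an arc of 130 radius that bulges away from the housing
- vial_1 (a joint): how far the vial of cap_1 stands up out of its collar, m: 0 = fully down on the hard bottom of its hole; starts between 0 and 0.009. A push of more than about 4 N straight down on the cap moves it, and it stays where it is left.
- cap_2: crimped metal cap, 20.6 in diameter and 8.5 high, of the glass vial (22 thick) at place 2 from the left, seen from in front of the sampler; origin at the centre of the cap's flat top, z up; the top is 79 above the bench when the vial is fully down. The five vials stand 43 apart on an arc of 130 radius that bulges away from the housing
- vial_2 (a joint): how far the vial of cap_2 stands up out of its collar, m: 0 = fully down on the hard bottom of its hole; starts between 0 and 0.009. A push of more than about 4 N straight down on the cap moves it, and it stays where it is left.
- cap_3: crimped metal cap, 20.6 in diameter and 8.5 high, of the glass vial (22 thick) at place 3 from the left, seen from in front of the sampler; origin at the centre of the cap's flat top, z up; the top is 79 above the bench when the vial is fully down. The five vials stand 43 apart on an arc of 130 radius that bulges away from the housing
- vial_3 (a joint): how far the vial of cap_3 stands up out of its collar, m: 0 = fully down on the hard bottom of its hole; starts between 0 and 0.009. A push of more than about 4 N straight down on the cap moves it, and it stays where it is left.
- cap_4: crimped metal cap, 20.6 in diameter and 8.5 high, of the glass vial (22 thick) at place 4 from the left, seen from in front of the sampler; origin at the centre of the cap's flat top, z up; the top is 79 above the bench when the vial is fully down. The five vials stand 43 apart on an arc of 130 radius that bulges away from the housing
- vial_4 (a joint): how far the vial of cap_4 stands up out of its collar, m: 0 = fully down on the hard bottom of its hole; starts between 0 and 0.009. A push of more than about 4 N straight down on the cap moves it, and it stays where it is left.
- cap_5: crimped metal cap, 20.6 in diameter and 8.5 high, of the glass vial (22 thick) at the right end of the row, seen from in front of the sampler; origin at the centre of the cap's flat top, z up; the top is 79 above the bench when the vial is fully down. The five vials stand 43 apart on an arc of 130 radius that bulges away from the housing
- vial_5 (a joint): how far the vial of cap_5 stands up out of its collar, m: 0 = fully down on the hard bottom of its hole; starts between 0 and 0.009. A push of more than about 4 N straight down on the cap moves it, and it stays where it is left.
- beaker: empty glass beaker, 54 wide and 70 high, loose on the bench to the left of the tray; origin at the centre of its underside
- flask: conical glass flask, 80 wide and 122 high, loose on the bench to the right of the tray; origin at the centre of its underside
- timer: flat bench timer, 62 x 66 x 16, lying loose on the bench to the right, in front of the flask; origin at the centre of its underside

How it is judged (in metres and radians):
On the way, in this order (a step that is already met when the one before it is completed fails the run):
1. fingertips press on the first (left end) cap and its vial is fully down (contact force between the fingers and cap_1 above 1 N and value of joint vial_1 below 0.002 m), for 0.05 s.
2. fingertips press on the second cap and its vial is fully down (contact force between the fingers and cap_2 above 1 N and value of joint vial_2 below 0.002 m), for 0.05 s.
3. fingertips press on the third cap and its vial is fully down (contact force between the fingers and cap_3 above 1 N and value of joint vial_3 below 0.002 m), for 0.05 s.
4. fingertips press on the fourth cap and its vial is fully down (contact force between the fingers and cap_4 above 1 N and value of joint vial_4 below 0.002 m), for 0.05 s.
5. fingertips press on the fifth (right end) cap and its vial is fully down (contact force between the fingers and cap_5 above 1 N and value of joint vial_5 below 0.002 m), for 0.05 s.
6. tray pushed in to its stop (value of joint tray above 0.097 m), for 0.2 s.
At the end, for the whole second after the job is handed in: The tray is in to within 3 mm of its stop and all five vials are down to within 2 mm (value of joint tray above 0.097 m and value of joint each of vial_1, vial_2, vial_3, vial_4, vial_5 below 0.002 m); the robot touches nothing.
It fails at once if a glass vial is pressed with more than 60 N (contact force between the fingers and cap_1 above 60 N or contact force between the fingers and cap_2 above 60 N or contact force between the fingers and cap_3 above 60 N or contact force between the fingers and cap_4 above 60 N or contact force between the fingers and cap_5 above 60 N).
It fails at once if a vial is pulled up out of its collar (value of joint any of vial_1, vial_2, vial_3, vial_4, vial_5 above 0.0125 m).
It fails at once if the tray is run in under the housing while a vial still stands up (value of joint tray above 0.035 m and value of joint any of vial_1, vial_2, vial_3, vial_4, vial_5 above 0.003 m).
It fails at once if the beaker, flask or timer is moved by more than 20 mm, lifted or knocked over (distance of any of beaker, flask, timer from where it was at the start of the episode above 0.02 m or angle between any of beaker, flask, timer's own z axis and vertical above 0.3 rad).
It also fails if it takes over 51 s, if anything falls off the work surface, if the arm or the gripper's body presses on something with over 40 N, if the wrist force passes 120 N, or if a joint passes its speed limit or range.

## Working session

There is one attempt and no reset: what is moved stays moved. The work goes in short steps, Python scripts to look and compute and a shell command to move; the robot and the scene stay as the last step left them, time stands still between calls to the robot, and variables do not carry over. Pictures are saved under pics/ and viewed, and the job is handed in when it is done.

```bash
ls; mkdir -p pics
python3 - <<'E'
from plant import telemetry, vision, recognise, place_of
import cv2
print(telemetry.get_obs())
for n in ["scene","top"]:
    p=vision.snapshot(n); cv2.imwrite(f"pics/{n}0.png",p["color"][:,:,::-1]); print(n,p["mtx"].tolist(),p["cam_to_world"].tolist(),p["shot"])
    for k in ["sampler","tray_bar","cap_1","beaker","flask","timer"]:
        print(k,[( [round(float(v),1) for v in d["xy"]],round(d["conf"],2)) for d in place_of(k,p)])
E
```

```text
pics
{'clock': 0.0, 'joint_pos': array([ 8.09619698e+01,  2.05906747e+01,  6.33243653e-01, -2.03911317e-02,
       -7.01336617e+01, -1.65072280e+01]), 'qvel': array([ 0.0685903 ,  0.04730027, -0.04991714, -0.03633255, -0.0119962 ,
        0.08014259]), 'tau': array([ 1.12059966e-03, -5.82713699e+01,  2.93068725e+01,  6.99735671e+00,
        7.16081529e-03, -1.50202518e-04]), 'tool_pos': array([0.29089542, 0.60859757, 0.24262635]), 'orientation': array([ 1.79907215e+02, -7.50648250e-03, -2.55521968e+01]), 'force': array([ 0.61434685, -1.7089506 ,  0.13767249]), 'moment': array([ 0.00705315,  0.02133808, -0.0472064 ]), 'opening': 0.08751049217492429}
scene [[375.80944895514307, 0.0, 255.8986176414761], [0.0, 375.80944895514307, 191.6829418038575], [0.0, 0.0, 1.0]] [[-0.667122437154948, -0.5367670420779259, 0.5165547370640953, 0.12209959373752399], [-0.744717534002849, 0.4632913171776481, -0.4803716789908782, 0.3208693654399172], [0.018532360701162227, -0.7051540951924721, -0.708811860538555, 0.7223887314872893], [0.0, 0.0, 0.0, 1.0]] 1
sampler [([278.0, 194.4], 0.62), ([277.8, 189.2], 
[... 249 characters left out ...]
505269910668, 0.0, 258.45963223669486], [0.0, 463.6505269910668, 197.04871069273145], [0.0, 0.0, 1.0]] [[0.07263243876178427, -0.9747476095600583, 0.21116729504463402, 0.31731732109998667], [-0.9973579698027588, -0.07125499909615349, 0.01413524583182092, -0.12902061797557904], [0.0012684283324313926, -0.21163606205171892, -0.9773477212992344, 1.2510283880688078], [0.0, 0.0, 0.0, 1.0]] 2
sampler [([294.6, 192.6], 0.69)]
tray_bar [([311.0, 244.9], 0.77)]
cap_1 [([318.8, 202.7], 0.57), ([335.7, 193.6], 0.49), ([270.9, 203.4], 0.39), ([286.4, 208.9], 0.37), ([304.9, 208.3], 0.36)]
beaker [([232.5, 223.4], 0.81)]
flask [([370.1, 189.4], 0.8)]
timer [([378.0, 237.1], 0.85), ([303.4, 209.6], 0.26)]
```

Run:
```python
import cv2
a=cv2.imread("pics/scene0.png")[110:290,210:410]; cv2.imwrite("pics/s0c.png",cv2.resize(a,None,fx=3.3,fy=3.3,interpolation=2))
a=cv2.imread("pics/top0.png")[100:280,200:420]; cv2.imwrite("pics/t0c.png",cv2.resize(a,None,fx=3.3,fy=3.3,interpolation=2))
```

```text
(no output)
```

View pics/s0c.png

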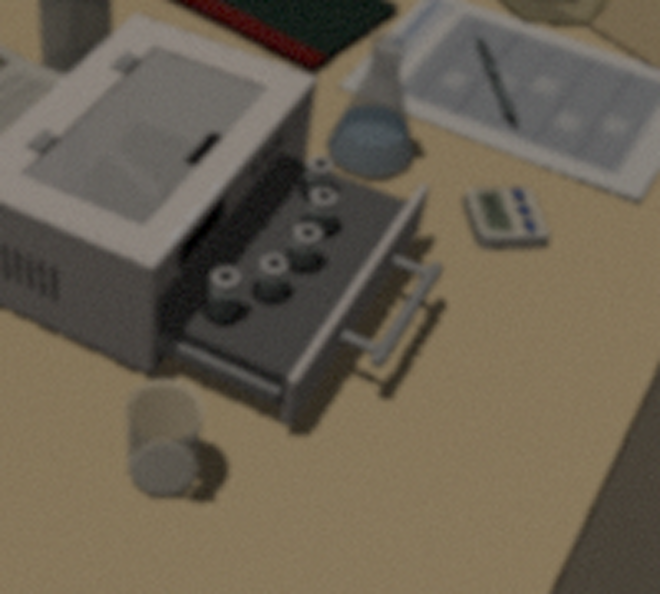

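View pics/t0c.png

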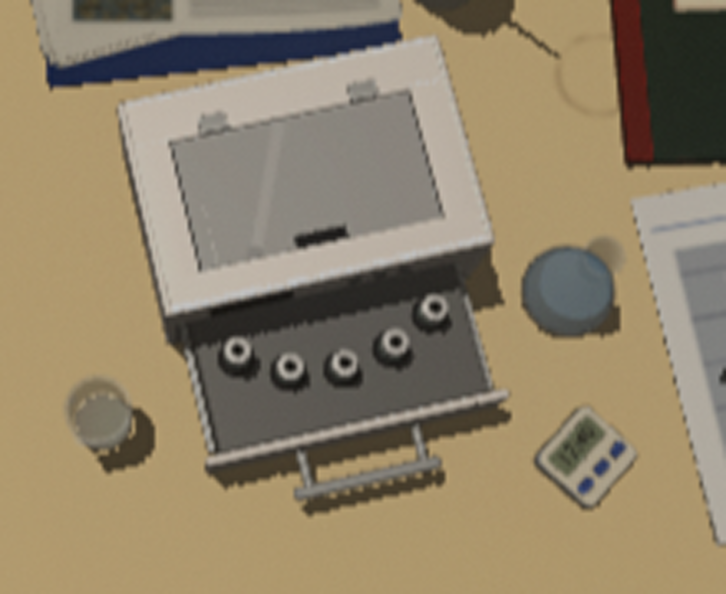

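View pics/scene0.png

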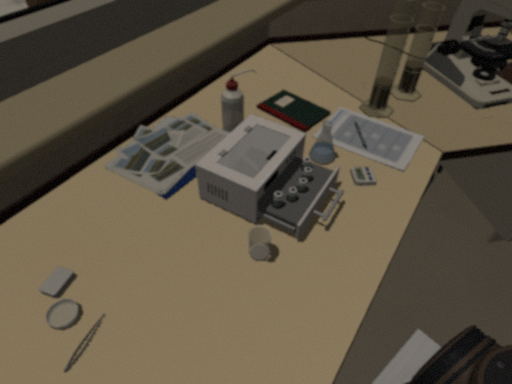

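```bash
cat > h.py <<'E'
import numpy as np, cv2
C={"scene":(np.array([[375.80944895514307,0,255.8986176414761],[0,375.80944895514307,191.6829418038575],[0,0,1]]),np.array([[-0.667122437154948,-0.5367670420779259,0.5165547370640953,0.12209959373752399],[-0.744717534002849,0.4632913171776481,-0.4803716789908782,0.3208693654399172],[0.018532360701162227,-0.7051540951924721,-0.708811860538555,0.7223887314872893],[0,0,0,1]])),
"top":(np.array([[463.6505269910668,0,258.45963223669486],[0,463.6505269910668,197.04871069273145],[0,0,1]]),np.array([[0.07263243876178427,-0.9747476095600583,0.21116729504463402,0.31731732109998667],[-0.9973579698027588,-0.07125499909615349,0.01413524583182092,-0.12902061797557904],[0.0012684283324313926,-0.21163606205171892,-0.9773477212992344,1.2510283880688078],[0,0,0,1]]))}
def onz(n,uv,z):
    K,T=C[n]; d=T[:3,:3]@np.linalg.inv(K)@np.array([*uv,1]); return T[:3,3]+d*(z-T[2,3])/d[2]
def proj(n,P):
    K,T=C[n]; p=K@(T[:3,:3].T@(np.asarray(P)-T[:3,3])); return p[:2]/p[2]
E
python3 - <<'E'
from h import *
from scipy.optimize import least_squares
np.set_printoptions(precision=4,suppress=True)
top=[(270.9,203.4),(286.4,208.9),(304.9,208.3),(318.8,202.7),(335.7,193.6)]
hand=[(271.8,206.1),(287.9,211.2),(304.5,210),(320,203.9),(331.2,193.3)]
sc=[(279.1,193.3),(293.3,189.7),(303.3,180.3),(308.2,169.1),(307.3,159.4)]
scn={1:(295.7,188.1),2:(299.3,179.6),3:(308.3,170.4),4:(308.2,158)}
for i in range(5): print(onz("top",hand[i],.083),onz("top",top[i],.083),onz("scene",sc[i],.083))
print("bar",onz("top",(311,244.9),.042),onz("scene",(335.4,201.8),.042))
for k,u,v in [("beaker",(232.5,223.4),(257.1,251.1)),("flask",(370.1,189.4),(319.5,157.8)),("timer",(378,237.1),(359.8,176.7))]: print(k,onz("top",u,0),onz("scene",v,0))
print("front corners top z.122",onz("top",(200+168/3.3,100+315/3.3),.122),onz("top",(200+490/3.3,100+243/3.3),.122))
print("panel corners z.062",onz("top",(200+208/3.3,100+463/3.3),.062),onz("top",(200+508/3.3,100+395/3.3),.062))
def caps(p):
    x,y,a,xc,yc=p[:5]; out=[]
    for i in range(5):
        t=(2-i)*43/130
        lx=xc-.130*np.cos(t); ly=yc+.130*np.sin(t)
        out.append((x+np.cos(a)*lx-np.sin(a)*ly,y+np.sin(a)*lx+np.cos(a)*ly,.079+p[5+i]))
    return out
def w(p,l): 
    c,s=np.cos(p[2]),np.sin(p[2]); return (p[0]+c*l[0]-s*l[1],p[1]+s*l[0]+c*l[1],l[2])
def res(p):
    r=[]
    for i,c in enumerate(caps(p)):
        r+=list(proj("top",c)-hand[i])+list(proj("scene",c)-sc[i])
    for l,u in [((-.164,0,.042),(311,244.9)),((0,.13,.122),(200+168/3.3,100+315/3.3)),((0,-.13,.122),(200+490/3.3,100+243/3.3)),((-.129,.123,.062),(200+208/3.3,100+463/3.3)),((-.129,-.123,.062),(200+508/3.3,100+395/3.3))]:
        r+=list(proj("top",w(p,l))-u)
    r+=list(proj("scene",w(p,(-.164,0,.042)))-(335.4,201.8))
    r+=list((np.array(p[5:10])-.0045)/.004*0.5)+[p[4]*300]
    return np.array(r)
s=least_squares(res,[.4,-.2,-.2,.08,0]+[.004]*5,loss="soft_l1")
print(s.x, s.cost); print(np.array(caps(s.x))); print(np.round(res(s.x)[:32].reshape(-1,2),1).tolist())
print("bar",w(s.x,(-.164,0,.042)))
E
```

```text
[ 0.5485 -0.148   0.083 ] [ 0.5554 -0.1452  0.083 ] [ 0.5477 -0.1509  0.083 ]
[ 0.5382 -0.19    0.083 ] [ 0.5439 -0.1858  0.083 ] [ 0.534  -0.1855  0.083 ]
[ 0.5444 -0.2323  0.083 ] [ 0.5489 -0.233   0.083 ] [ 0.5408 -0.2282  0.083 ]
[ 0.5632 -0.2712  0.083 ] [ 0.5662 -0.2679  0.083 ] [ 0.5613 -0.2684  0.083 ]
[ 0.5933 -0.2988  0.083 ] [ 0.5933 -0.3104  0.083 ] [ 0.5889 -0.2951  0.083 ]
bar [ 0.4611 -0.2576  0.042 ] [ 0.4614 -0.267   0.042 ]
beaker [ 0.5091 -0.0457  0.    ] [ 0.5004 -0.0398  0.    ]
flask [ 0.6318 -0.4179  0.    ] [ 0.6307 -0.4084  0.    ]
timer [ 0.5004 -0.4422  0.    ] [ 0.5001 -0.4327  0.    ]
front corners top z.122 [ 0.5639 -0.0936  0.122 ] [ 0.638  -0.3345  0.122 ]
panel corners z.062 [ 0.4615 -0.1318  0.062 ] [ 0.5323 -0.3635  0.062 ]
[ 0.616  -0.2108  0.3048  0.055   0.0007  0.0068 -0.0012 -0.0002  0.0017
 -0.0016] 17.48982450692164
[[ 0.5465 -0.1483  0.0858]
 [ 0.5383 -0.1903  0.0778]
 [ 0.5443 -0.2327  0.0788]
 [ 0.5637 -0.2708  0.0807]
 [ 0.5944 -0.3006  0.0774]]
[[0.1, 0.6], [-0.4, -0.0], [-0.0, 0.3], [-0.1, -0.4], [-0.0, 0.4], [0.0, -0.3], [-0.2, 0.0], [-0.2, -0.2], [0.4, 0.1], [-0.4, -0.3], [0.9, 0.6], [-2.3, -5.3], [0.3, -6.5], [-0.0, 2.1], [1.3, 1.0], [-1.2, 1.7]]
bar (np.float64(0.4596039464763098), np.float64(-0.2600126011253923), 0.042)
```

```bash
python3 -m handwheel '[[[0,0,0,-0.125,0],[0,0,0,-0.125,1],[0,0,0,-0.125,1],[0,0,0,-0.125,1],[0,0,0,-0.125,1],[0,0,0,-0.125,1],[0.001,0.04,0,0,1],[0.001,0.04,0,0,1],[0.001,0.04,0,0,1],[0.001,0.04,0,0,1],[0.001,0.04,0,0,1],[0.001,0.04,0,0,1],[0.001,0.04,0,0,1],[0.001,0.04,0,0,1],[0.001,0.04,0,0,1],[0.001,0.04,0,0,1]]]'
```

```text
clock: 2.03
tool_pos: [0.4206, 0.2285, 0.244]
orientation: [-180.0, -0.1, 17.5]
force: [0.9, 0.1, 0.7]
opening: 0.0004
```

```bash
python3 -m handwheel '[[[-0.001,0.04,0,0,1],[-0.001,0.04,0,0,1],[-0.001,0.04,0,0,1],[-0.001,0.04,0,0,1],[-0.001,0.04,0,0,1],[-0.001,0.04,0,0,1],[-0.001,0.04,0,0,1],[-0.001,0.04,0,0,1],[-0.001,0.04,0,0,1],[-0.001,0.04,0,0,1],[0,0.036,0,0,1],[0,0,0,0,1],[0,0,0,0,1]]]'
python3 - <<'E'
from plant import telemetry, vision, recognise, place_of
import cv2,pickle
o=telemetry.get_obs(); print(o["tool_pos"],o["orientation"],o["force"])
p=vision.snapshot("wrist"); cv2.imwrite("pics/w1.png",p["color"][:,:,::-1]); print(p["mtx"].tolist(),p["tool_from_camera"].tolist())
pl={k:place_of(k,p) for k in ["cap_1","tray_bar"]}
pickle.dump((o,p,pl),open("w1.pkl","wb"))
for k in pl: print(k,[( [round(float(v),1) for v in d["xy"]],round(d["conf"],2)) for d in pl[k]])
E
```

```text
clock: 3.12
tool_pos: [0.5414, -0.1905, 0.2429]
orientation: [-180.0, 0.1, 17.2]
force: [0.0, -0.8, -1.3]
opening: 0.0003
[ 0.54137393 -0.19054781  0.24288679] [-1.79981499e+02  5.89718956e-02  1.72221194e+01] [ 0.02985001 -0.77639811 -1.25622718]
[[280.6425596970442, 0.0, 250.87154880609285], [0.0, 280.6425596970442, 187.32252785570296], [0.0, 0.0, 1.0]] [[-1.5223135025877457e-05, -0.9516857789454849, -0.3070735708607672, 0.08471691954331495], [0.99999961549054, 0.0002547560105511898, -0.0008391174818219908, 0.0006380758827858046], [0.0008768050121727071, -0.3070734655620728, 0.9516854091351147, -0.14122183373889907], [0.0, 0.0, 0.0, 1.0]]
cap_1 [([215.1, 157.6], 0.83), ([357.7, 162.0], 0.62), ([285.6, 181.4], 0.61), ([325.6, 179.3], 0.57), ([249.8, 175.6], 0.52)]
tray_bar [([278.6, 235.6], 0.74)]
```

View pics/w1.png

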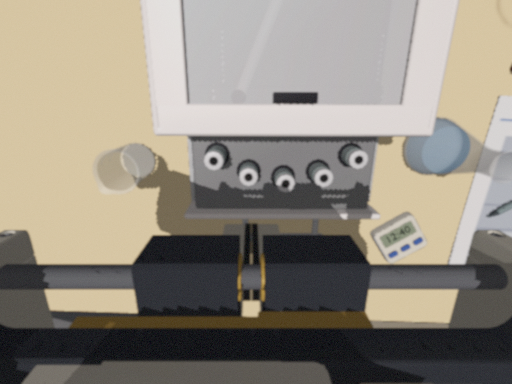

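Run:
```python
import numpy as np,pickle,cv2
from scipy.spatial.transform import Rotation as R
o,p,pl=pickle.load(open("w1.pkl","rb"))
T=np.eye(4);T[:3,:3]=R.from_euler("xyz",o["orientation"],degrees=True).as_matrix();T[:3,3]=o["tool_pos"];T=T@p["tool_from_camera"]
def onz(uv,z):
    d=T[:3,:3]@np.linalg.inv(p["mtx"])@np.array([*uv,1]); return (T[:3,3]+d*(z-T[2,3])/d[2])[:2]
for d in sorted(pl["cap_1"],key=lambda d:d["xy"][0]): print(d["xy"],onz(d["xy"],.079).round(4),onz(d["xy"],.087).round(4))
print("panel",onz((186,209),.062),onz((378,208),.062))
print("slot posts",onz((243,225),.042))
a=p["color"][130:230,180:400,::-1]; cv2.imwrite("pics/w1c.png",cv2.resize(a,None,fx=3.5,fy=3.5,interpolation=2))
```

```text
[215.1, 157.6] [ 0.5494 -0.147 ] [ 0.5514 -0.1475]
[249.8, 175.6] [ 0.5411 -0.1897] [ 0.5432 -0.1891]
[285.6, 181.4] [ 0.5466 -0.2305] [ 0.5486 -0.2288]
[325.6, 179.3] [ 0.5624 -0.2729] [ 0.5639 -0.2701]
[357.7, 162.0] [ 0.5915 -0.2994] [ 0.5923 -0.2959]
panel [ 0.47219717 -0.12825936] [ 0.54382326 -0.35445142]
slot posts [ 0.46294376 -0.20410555]
```

View pics/w1c.png

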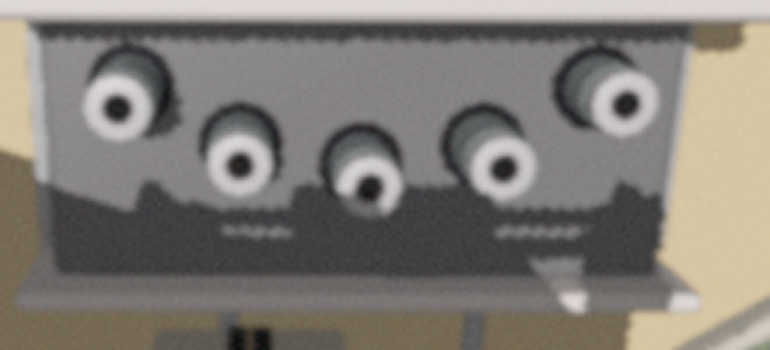

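```bash
python3 -m handwheel '[[[0.0184,-0.0388,0,0,1],[0,0,0.04,0,1],[0,0,0.04,0,1],[0,0,0.035,0,1],[0,0,0.012,0,1],[0,0,0,0,1],[0,0,0,0,1]]]'
python3 - <<'E'
from plant import vision
import cv2
p=vision.snapshot("wrist"); cv2.imwrite("pics/w2.png",p["color"][:,:,::-1])
p=vision.snapshot("scene"); cv2.imwrite("pics/s2.png",cv2.resize(p["color"][110:250,230:390,::-1],None,fx=4,fy=4,interpolation=2))
E
```

```text
clock: 3.85
tool_pos: [0.5473, -0.1464, 0.1169]
orientation: [180.0, 0.0, 17.6]
force: [0.1, -0.2, -0.3]
opening: 0.0001
```

View pics/w2.png

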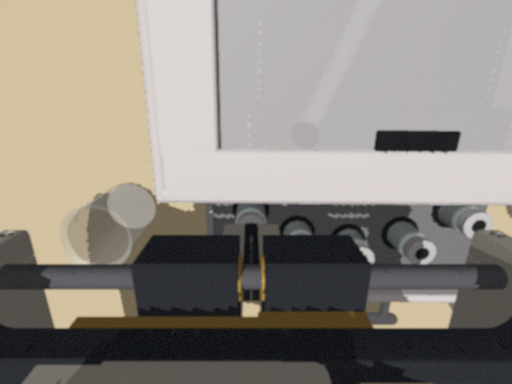

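View pics/s2.png

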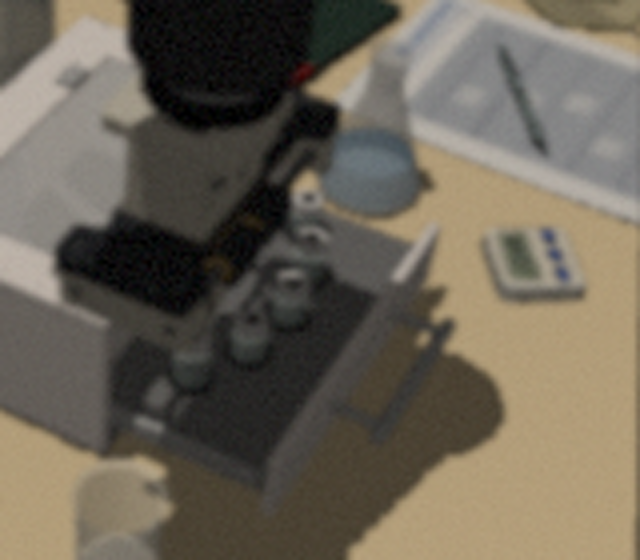

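```bash
python3 -m handwheel '[[[0,0,0.007,0,1],[0,0,0.003,0,1],[0,0,0.002,0,1],[0,0,0.002,0,1],[0,0,0.002,0,1],[0,0,0,0,1]]]'
```

```text
clock: 4.45
tool_pos: [0.5473, -0.1474, 0.1005]
orientation: [180.0, -0.0, 17.4]
force: [-0.8, 0.1, -0.4]
opening: 0.0004
```

```bash
python3 -m handwheel '[[[0,0,0.002,0,1],[0,0,0.002,0,1],[0,0,0,0,1]]]'
```

```text
clock: 4.7
tool_pos: [0.5473, -0.1474, 0.0963]
orientation: [180.0, -0.0, 17.4]
force: [0.2, -0.7, -0.2]
opening: 0.0007
```

```bash
python3 -m handwheel '[[[0,0,0.0015,0,1],[0,0,0,0,1]]]'
```

```text
clock: 4.87
tool_pos: [0.5479, -0.1473, 0.0962]
orientation: [180.0, -0.1, 17.5]
force: [-3.2, 2.4, 11.7]
opening: 0.0006
```

```bash
python3 -m handwheel '[[[0,0,0.001,0,1],[0,0,0,0,1]]]'
```

```text
clock: 5.03
tool_pos: [0.5485, -0.1471, 0.0961]
orientation: [179.9, -0.2, 17.5]
force: [-3.3, 5.1, 17.8]
opening: 0.0003
```

```bash
python3 -m handwheel '[[[0,0,-0.0205,0,1],[0,0,0,0,1],[-0.0101,0.0192,0,0,1],[-0.01,0.0191,0,0,1],[0,0,0,0,1],[0,0,0.006,0,1],[0,0,0.003,0,1],[0,0,0.003,0,1],[0,0,0,0,1]]]'
```

```text
clock: 5.78
tool_pos: [0.539, -0.1894, 0.1014]
orientation: [-180.0, 0.1, 17.5]
force: [-0.0, 0.8, 0.5]
opening: 0.0003
```

```bash
python3 -m handwheel '[[[0,0,0.002,0,1],[0,0,0.002,0,1],[0,0,0.002,0,1],[0,0,0,0,1]]]'
```

```text
clock: 6.12
tool_pos: [0.5397, -0.1897, 0.0964]
orientation: [180.0, -0.0, 17.5]
force: [-0.0, 0.7, -0.1]
opening: 0.0006
```

```bash
python3 -m handwheel '[[[0,0,0.0015,0,1],[0,0,0.001,0,1],[0,0,0,0,1]]]'
```

```text
clock: 6.37
tool_pos: [0.5405, -0.1896, 0.0961]
orientation: [179.9, -0.1, 17.5]
force: [-3.6, 5.2, 15.3]
opening: 0.0005
```

```bash
python3 -m handwheel '[[[0,0,-0.0205,0,1],[0,0,0,0,1],[-0.0037,0.0209,0,0,1],[-0.0036,0.0208,0,0,1],[0,0,0,0,1],[0,0,0.006,0,1],[0,0,0.003,0,1],[0,0,0.003,0,1],[0,0,0,0,1]]]'
```

```text
clock: 7.12
tool_pos: [0.5444, -0.2312, 0.1015]
orientation: [-180.0, 0.1, 17.5]
force: [0.1, 0.1, 0.1]
opening: 0.0002
```

```bash
python3 -m handwheel '[[[0,0,0.002,0,1],[0,0,0.002,0,1],[0,0,0.002,0,1],[0,0,0,0,1]]]'
```

```text
clock: 7.45
tool_pos: [0.5452, -0.2316, 0.0965]
orientation: [180.0, -0.0, 17.4]
force: [-0.2, -0.0, 0.4]
opening: 0.0007
```

```bash
python3 -m handwheel '[[[0,0,0.0015,0,1],[0,0,0.001,0,1],[0,0,0,0,1]]]'
```

```text
clock: 7.7
tool_pos: [0.5458, -0.2316, 0.0961]
orientation: [179.9, -0.1, 17.5]
force: [-3.1, 5.4, 15.7]
opening: 0.0008
```

```bash
python3 -m handwheel '[[[0,0,-0.0205,0,1],[0,0,0,0,1],[0.0029,0.0217,0,0,1],[0.0029,0.0216,0,0,1],[0,0,0,0,1],[0,0,0.006,0,1],[0,0,0.003,0,1],[0,0,0.003,0,1],[0,0,0,0,1]]]'
```

```text
clock: 8.45
tool_pos: [0.5627, -0.2708, 0.1015]
orientation: [-179.9, 0.1, 17.5]
force: [1.0, 0.1, 0.5]
opening: 0.0002
```

```bash
python3 -m handwheel '[[[0,0,0.002,0,1],[0,0,0.002,0,1],[0,0,0.002,0,1],[0,0,0,0,1]]]'
```

```text
clock: 8.78
tool_pos: [0.5635, -0.2712, 0.0965]
orientation: [-180.0, -0.0, 17.4]
force: [-0.2, 0.0, -0.3]
opening: 0.0004
```

```bash
python3 -m handwheel '[[[0,0,0.0015,0,1],[0,0,0.001,0,1],[0,0,0,0,1]]]'
```

```text
clock: 9.03
tool_pos: [0.5641, -0.2712, 0.0961]
orientation: [179.9, -0.1, 17.5]
force: [-4.3, 6.0, 15.6]
opening: 0.0004
```

```bash
python3 -m handwheel '[[[0,0,-0.0205,0,1],[0,0,0,0,1],[0.0098,0.0182,0,0,1],[0.0097,0.0181,0,0,1],[0,0,0,0,1],[0,0,0.006,0,1],[0,0,0.003,0,1],[0,0,0.003,0,1],[0,0,0,0,1]]]'
```

```text
clock: 9.78
tool_pos: [0.5921, -0.2997, 0.1014]
orientation: [-179.9, 0.1, 17.4]
force: [-0.2, 0.1, 0.0]
opening: 0.0001
```

```bash
python3 -m handwheel '[[[0,0,0.002,0,1],[0,0,0.002,0,1],[0,0,0.002,0,1],[0,0,0,0,1]]]'
```

```text
clock: 10.12
tool_pos: [0.5931, -0.3001, 0.0965]
orientation: [180.0, -0.0, 17.4]
force: [-0.1, 0.1, -0.3]
opening: 0.0005
```

```bash
python3 -m handwheel '[[[0,0,0.0015,0,1],[0,0,0.001,0,1],[0,0,0,0,1]]]'
```

```text
clock: 10.37
tool_pos: [0.5934, -0.3002, 0.0962]
orientation: [179.9, -0.1, 17.5]
force: [-4.5, 4.6, 12.4]
opening: 0.0003
```

```bash
python3 -m handwheel '[[[0,0,-0.04,0,1],[0,0,-0.04,0,1],[0,0,-0.0405,0,1],[-0.0385,-0.0196,0,0,1],[-0.0385,-0.0196,0,0,1],[-0.0385,-0.0196,0,0,1],[-0.038,-0.0197,0,0,1],[0,0,0,0,1],[0,0,0,0,1]]]'
cat > look.py <<'E'
import sys
from plant import telemetry, vision, place_of
import cv2
from h import *
from scipy.spatial.transform import Rotation as R
t=sys.argv[1]
o=telemetry.get_obs(); print(o["clock"],o["tool_pos"],o["orientation"],o["force"])
for n in ["scene","top","wrist"]:
    p=vision.snapshot(n); cv2.imwrite(f"pics/{n}{t}.png",p["color"][:,:,::-1])
    if n=="wrist":
        T=np.eye(4);T[:3,:3]=R.from_euler("xyz",o["orientation"],degrees=True).as_matrix();T[:3,3]=o["tool_pos"]
        C["wrist"]=(p["mtx"],T@p["tool_from_camera"])
    for k,z in [("tray_bar",.042),("cap_1",.079)]:
        print(n,k,[(np.round(d["xy"],1).tolist(),round(d["conf"],2),onz(n,d["xy"],z)[:2].round(4).tolist()) for d in place_of(k,p)])
E
python3 look.py A
```

```text
clock: 11.12
tool_pos: [0.427, -0.2721, 0.2156]
orientation: [180.0, -0.1, 17.4]
force: [1.3, 0.2, 1.1]
opening: 0.0
11.1167 [ 0.42695388 -0.27209074  0.21561712] [ 1.79950540e+02 -1.02832363e-01  1.74100316e+01] [1.26727378 0.17334758 1.14620542]
scene tray_bar [([332.4, 201.4], 0.72, [0.4672, -0.2624]), ([300.7, 179.9], 0.24, [0.5732, -0.2593])]
scene cap_1 [([304.8, 158.3], 0.63, [0.5993, -0.2972]), ([308.6, 169.8], 0.54, [0.5615, -0.2709]), ([298.8, 179.1], 0.5, [0.5538, -0.2263]), ([279.7, 196.3], 0.41, [0.5422, -0.1479]), ([292.0, 186.5], 0.38, [0.5464, -0.1943])]
top tray_bar []
top cap_1 []
wrist tray_bar [([246.4, 141.0], 0.66, [0.4618, -0.2565])]
wrist cap_1 [([336.8, 14.3], 0.87, [0.5955, -0.298]), ([292.8, 43.4], 0.85, [0.5627, -0.2693]), ([197.1, 37.4], 0.78, [0.5418, -0.1866]), ([151.6, 13.9], 0.66, [0.5477, -0.1444]), ([249.5, 4.0], 0.51, [0.5803, -0.2233])]
```

View pics/wristA.png

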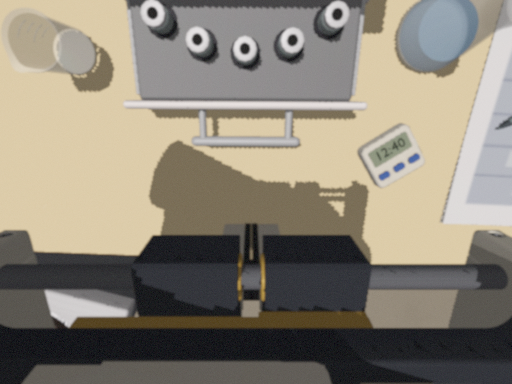

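Run:
```python
import cv2,numpy as np
a=cv2.imread("pics/scene0.png")[150:240,260:360];b=cv2.imread("pics/sceneA.png")[150:240,260:360]
cv2.imwrite("pics/cmpA.png",cv2.resize(np.hstack([a,b]),None,fx=4,fy=4,interpolation=2))
```

```text
(no output)
```

View pics/cmpA.png

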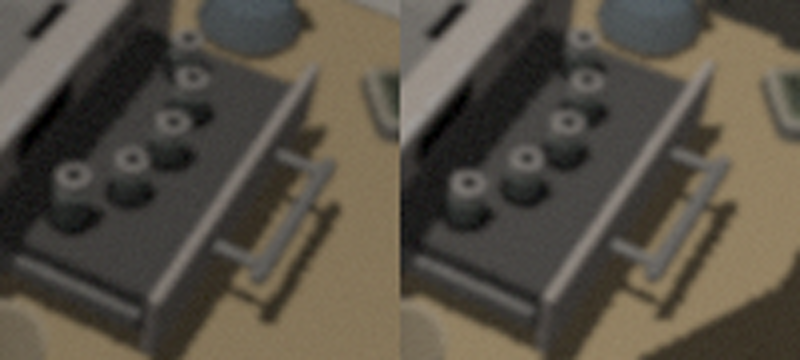

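```bash
python3 -m handwheel '[[[0,-0.0045,0.035,0,1],[0,0,0.035,0,1],[0,0,0.035,0,1],[0,0,0.035,0,1],[0,0,0.0336,0,1],[0,0,0,0,1],[0,0,0,0,1]]]'
python3 - <<'E'
from plant import vision
import cv2
p=vision.snapshot("scene"); cv2.imwrite("pics/sB.png",cv2.resize(p["color"][110:260,230:400,::-1],None,fx=4,fy=4,interpolation=2))
E
```

```text
clock: 12.15
tool_pos: [0.4264, -0.2679, 0.0399]
orientation: [-179.9, 0.2, 17.4]
force: [0.5, 0.4, -0.2]
opening: 0.0006
```

View pics/sB.png

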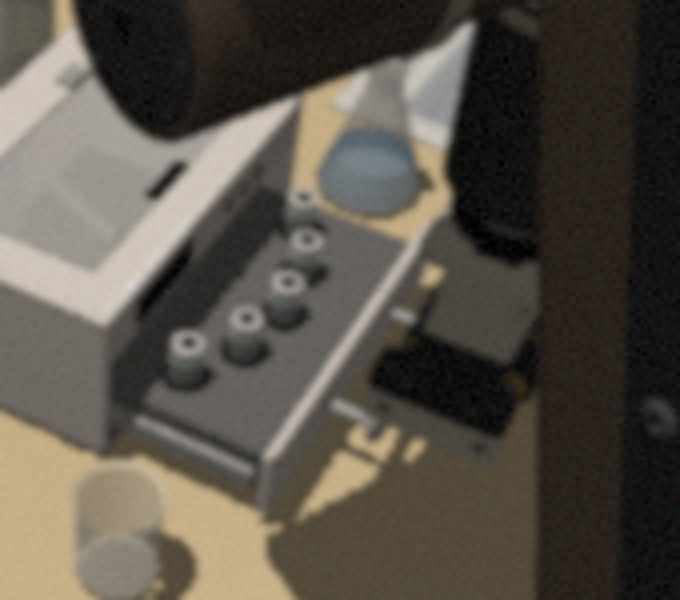

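```bash
python3 -m handwheel '[[[0.006,0,0,0,1],[0.006,0,0,0,1],[0.006,0,0,0,1],[0.005,0,0,0,1],[0.005,0,0,0,1],[0.005,0,0,0,1],[0,0,0,0,1]]]'
```

```text
clock: 12.78
tool_pos: [0.4599, -0.2579, 0.0412]
orientation: [180.0, -0.0, 17.5]
force: [-0.1, -0.4, 0.3]
opening: 0.0004
```

Run:
```python
from plant import vision
import cv2,numpy as np
p=vision.snapshot("scene"); q=vision.snapshot("wrist")
a=cv2.resize(p["color"][140:240,250:350,::-1],(400,400),interpolation=2);b=cv2.resize(q["color"][100:340,130:370,::-1],(400,400),interpolation=2)
cv2.imwrite("pics/C.png",np.hstack([a,b]))
```

```text
(no output)
```

View pics/C.png

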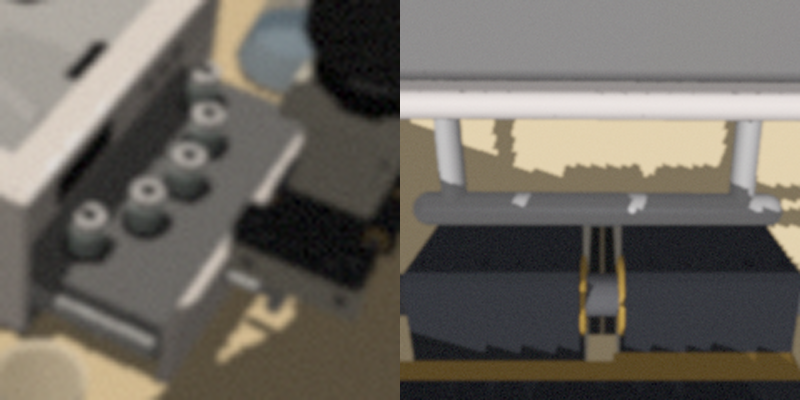

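```bash
python3 -m handwheel '[[[0.006,0,0,0,1],[0.006,0,0,0,1],[0.006,0,0,0,1],[0.006,0,0,0,1],[0.006,0,0,0,1],[0.006,0,0,0,1],[0.006,0,0,0,1],[0.006,0,0,0,1],[0.006,0,0,0,1],[0.006,0,0,0,1],[0.006,0,0,0,1],[0.006,0,0,0,1],[0.004,0,0,0,1],[0,0,0,0,1]]]'
```

```text
clock: 14.05
tool_pos: [0.5234, -0.2376, 0.0405]
orientation: [-179.8, 0.9, 17.4]
force: [-27.4, -17.3, 19.6]
opening: 0.0003
```

```bash
python3 -m handwheel '[[[0.003,0,0,0,1],[0.003,0,0,0,1],[0.002,0,0,0,1],[0,0,0,0,1]]]'
```

```text
clock: 14.38
tool_pos: [0.5237, -0.2373, 0.0405]
orientation: [-179.6, 1.5, 17.2]
force: [-46.2, -28.0, 36.0]
opening: 0.0002
```

```bash
python3 -m handwheel '[[[-0.008,0,0,0,1],[-0.005,0,0,0,1],[0,0,0,0,1]]]'
python3 - <<'E'
from plant import vision,telemetry
import cv2,numpy as np
print(telemetry.get_obs()["tool_pos"],telemetry.get_obs()["force"])
p=vision.snapshot("scene"); q=vision.snapshot("wrist")
a=cv2.resize(p["color"][130:250,230:350,::-1],(400,400),interpolation=2);b=cv2.resize(q["color"][:,:,::-1][:384,64:448],(400,400),interpolation=2)
cv2.imwrite("pics/D.png",np.hstack([a,b]))
E
```

```text
clock: 14.63
tool_pos: [0.5231, -0.2377, 0.0406]
orientation: [-179.9, 0.3, 17.3]
force: [-11.3, -8.4, 4.5]
opening: 0.0005
[ 0.52314696 -0.23771176  0.04060318] [-11.28949328  -8.39994392   4.48856003]
```

View pics/D.png

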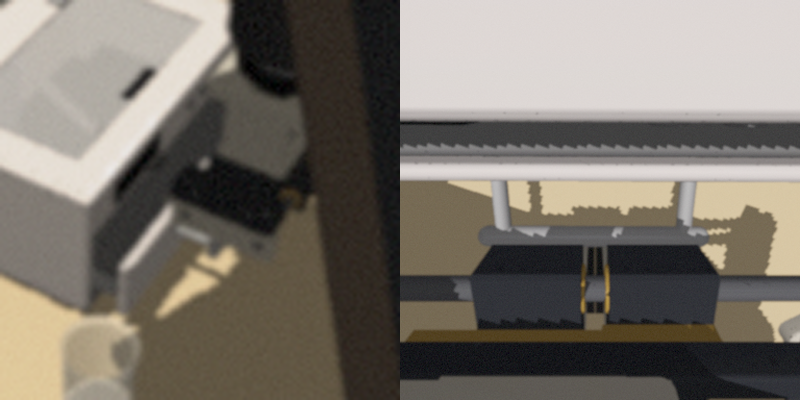

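```bash
python3 -m handwheel '[[[-0.01,0,0,0,1],[-0.015,0,0,0,1],[-0.02,0,0,0,1],[0,0,0,0,1]]]'
python3 look.py E
python3 - <<'E'
import cv2,numpy as np
a=cv2.imread("pics/sceneE.png")[130:250,230:350];b=cv2.imread("pics/wristE.png")[:,64:448]
cv2.imwrite("pics/E.png",np.hstack([cv2.resize(a,(400,400),interpolation=2),cv2.resize(b,(400,400),interpolation=2)]))
E
```

```text
clock: 15.07
tool_pos: [0.4819, -0.2504, 0.0411]
orientation: [-180.0, -0.1, 17.4]
force: [-1.0, 0.5, -0.5]
opening: 0.0003
15.0667 [ 0.48193344 -0.25036698  0.04109723] [-1.79975264e+02 -5.90242244e-02  1.73694228e+01] [-1.03496141  0.51689341 -0.53119638]
scene tray_bar [([304.3, 191.3], 0.61, [0.5378, -0.2352])]
scene cap_1 []
top tray_bar []
top cap_1 []
wrist tray_bar [([251.3, 156.9], 0.94, [0.5353, -0.2345])]
wrist cap_1 []
```

View pics/E.png

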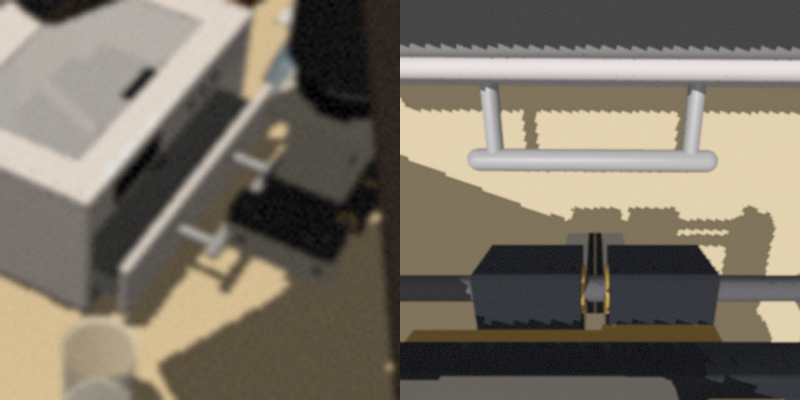

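Run:
```python
from h import *
import cv2
u=np.array([.954,.299])
for uv in [(257,191.2),(304.8,131.8)]:
    q=onz("scene",uv,.122)[:2]; print("scene corner",q,(q@u).round(4))
for n,q in [("bar now",np.array([.5355,-.2347])),("bar0",np.array([.4615,-.2575]))]: print(n,q@u)
b=cv2.imread("pics/sceneE.png")[110:270,210:370]; cv2.imwrite("pics/Ebig.png",cv2.resize(b,None,fx=3.7,fy=3.7,interpolation=2))
b=cv2.imread("pics/topE.png")[100:280,200:420]; cv2.imwrite("pics/Etop.png",cv2.resize(b,None,fx=3.3,fy=3.3,interpolation=2))
```

```text
scene corner [ 0.55916019 -0.08893073] 0.5068
scene corner [ 0.64288542 -0.33719004] 0.5125
bar now 0.44069169999999996
bar0 0.3632785
```

View pics/Ebig.png

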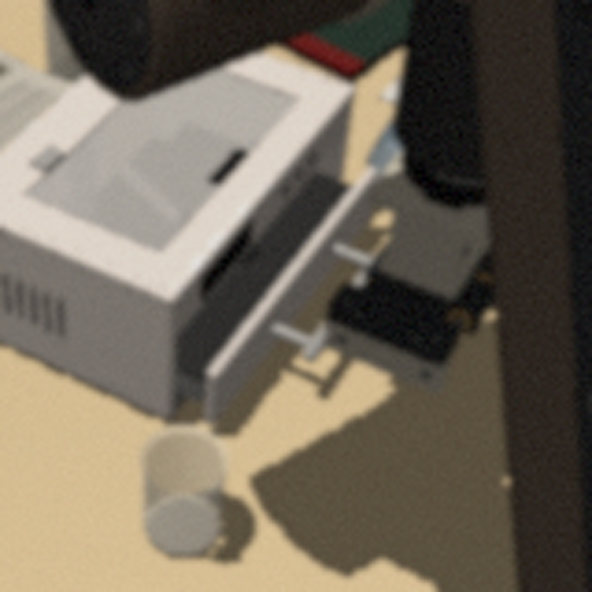

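View pics/Etop.png

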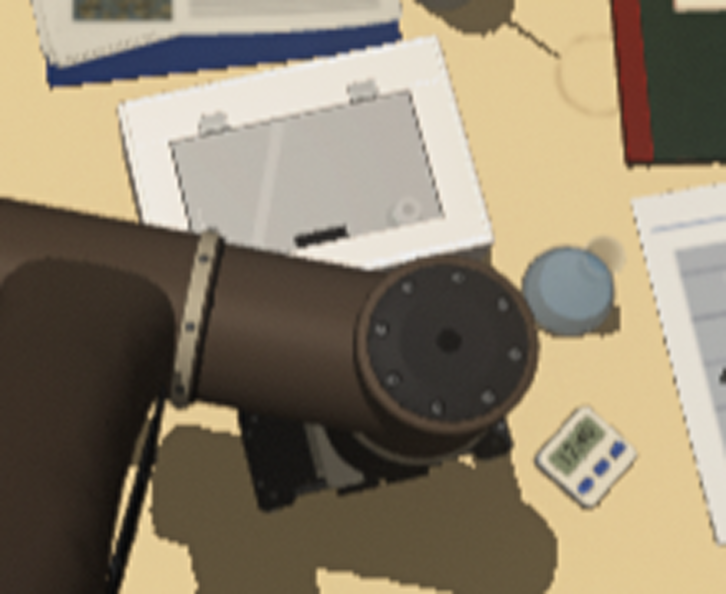

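```bash
python3 -m handwheel '[[[0.012,0,0,0,1],[0.012,0,0,0,1],[0.008,0,0,0,1],[0.005,0,0,0,1],[0.003,0,0,0,1],[0.002,0,0,0,1],[0.002,0,0,0,1],[0.002,0,0,0,1],[0,0,0,0,1]]]'
```

```text
clock: 16.27
tool_pos: [0.5231, -0.2376, 0.0405]
orientation: [-179.9, 0.4, 17.4]
force: [-11.2, -6.4, 8.2]
opening: 0.0004
```

```bash
python3 -m handwheel '[[[0.002,0,0,0,1],[0.002,0,0,0,1],[0,0,0,0,1],[0,0,0,0,1]]]'
```

```text
clock: 16.6
tool_pos: [0.5233, -0.2374, 0.0404]
orientation: [-179.8, 0.8, 17.3]
force: [-21.4, -12.7, 16.3]
opening: 0.0005
```

```bash
python3 -m handwheel '[[[-0.015,0,0,0,1],[-0.02,0,0,0,1],[-0.02,0,0,0,1],[0,0,0,0,1],[0,0,-0.035,0,1],[0,0,-0.035,0,1],[0,0,-0.035,0,1],[0,0,-0.035,0,1],[0,0,-0.03,0,1],[0,0,0,0,1],[0,0,0,0,1]]]'
python3 look.py F
```

```text
clock: 17.52
tool_pos: [0.4801, -0.2519, 0.2132]
orientation: [179.9, -0.3, 17.4]
force: [-0.4, -0.4, -1.1]
opening: 0.0002
17.5167 [ 0.48006392 -0.25190874  0.21316048] [179.88583355  -0.25081326  17.42835728] [-0.36889063 -0.37113971 -1.10892362]
scene tray_bar [([303.3, 190.3], 0.93, [0.542, -0.2359]), ([360.4, 175.7], 0.49, [0.4795, -0.3933])]
scene cap_1 []
top tray_bar []
top cap_1 []
wrist tray_bar [([249.9, 117.8], 0.87, [0.5408, -0.2325])]
wrist cap_1 []
```

View pics/wristF.png

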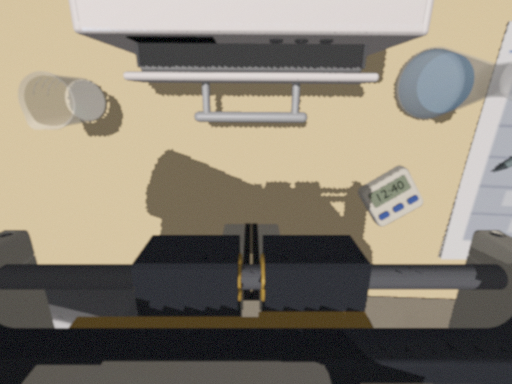

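Run:
```python
import cv2
b=cv2.imread("pics/sceneF.png")[110:270,210:410]; cv2.imwrite("pics/Fbig.png",cv2.resize(b,None,fx=3.7,fy=3.7,interpolation=2))
```

```text
(no output)
```

View pics/Fbig.png

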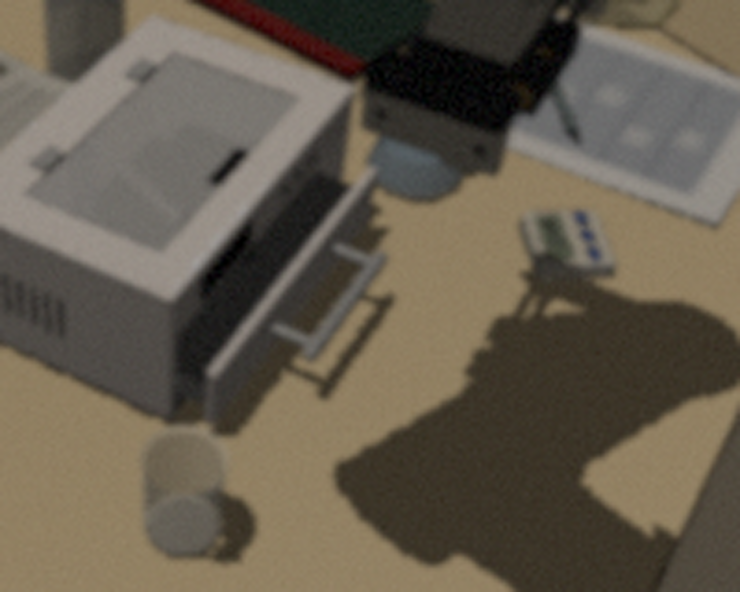

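```bash
python3 -c "
from plant import close_job
print(close_job())"
```

```text
the job is handed in; nothing more can be done
None
```

All five vials are down and the tray is in against a firm stop. The hand is clear and the job was handed in at about 17.5 s; no verdict was reported.

**Pressing:** I pressed the caps left to right with closed fingertips, 12 to 18 N each. Each ended on a hard stop with the fingertips at about 79 mm. In the scene picture cap_1 sits lower than at the start. No sliding force showed in the readings for any vial. The caps looked level in the picture before the push.

**Tray:** I pushed by the middle of the bar until it stopped firmly. The first push wound up to about 64 N at the wrist, harder than I intended. The tray moved only about 80 mm, because it was already about 18 mm in at the start. A second, gentler push (about 30 N) met the same stop.

**Final checks:**
- **Depth:** with the hand clear, the bar measured about 63 mm in front of the housing; 64 mm is expected when fully in. An earlier reading gave 68 mm, which I put down to a few mm of measurement error.
- **Loose items:** the beaker, flask and timer look undisturbed in the last pictures; I judged this by eye and did not measure it.
- **Hand:** the wrist force is near zero and the hand is well clear of everything.

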